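# Press two tube-block inserts home in a tilted lab shaker

## Task

Load the sloping shaker with its two metal tube-block inserts: press the large one and the small one fully home, each in the well that fits it, so that they sit flush with the cradle and stay there. The cradle slides a little sideways in the deck and was left anywhere along its stroke, so see or feel where the wells are. Leave the other things on the bench standing where they are, and let go of everything at the end.

Things in the scene. Friction and masses are not known exactly. Their poses are not given: they have to be found in the camera images.
- deck: White sloping deck of a grey shaker, 190 x 250 mm, 30 degrees from level, facing the robot. Origin: centre of its face; x up the slope, y level to the left, z square out of the face. A metal cradle (146 x 176 mm, its top at z = 0) slides in it along y, 10 mm either way from the middle to hard stops; it stays where pushed (about 3 N); its place is not reported.
- large_mid (a point): Point fixed on the deck's face (deck x 0, y +40 mm): centre of the mouth of the cradle's large well when the cradle is at mid stroke. Well 112.4 (x) x 66.4 (y) x 30 mm deep, mouth chamfered 3 mm. In its +y wall, at x = 0, a 22 mm wide leaf spring stands up to 3.6 mm proud from 9 mm down: a let-go insert stops there and needs 10 to 15 N to go home.
- small_mid (a point): Point fixed on the deck's face (deck x 0, y -42 mm): the same for the small well, 82.4 (x) x 52.4 (y) x 30 mm deep, its leaf spring in the -y wall. A plain wall about 22 mm thick parts the two wells.
- large_insert: Larger of the two plain aluminium tube blocks, 110 (x) x 64 (y) x 30 (z) mm, two rows of dark holes on its top, about 0.34 kg. Origin at the centre of its underside. On its top, in the middle, an upright grip rib along x, 64 mm long, 12 mm thick, from 30 to 66 mm above the underside. Either way round fits. Home, its top is level with the deck's face.
- small_insert: Smaller of the two plain aluminium tube blocks, 80 (x) x 50 (y) x 30 (z) mm, two rows of dark holes, about 0.22 kg. Origin at the centre of its underside. Grip rib along x, in the middle, 46 mm long, 12 mm thick, from 30 to 66 mm above the underside. Either way round fits.
- amber_bottle: Bystander: amber glass bottle, 60 mm diameter, 150 mm high; origin at the centre of its foot.
- specimen_jar: Bystander: clear jar with white lid, 60 mm diameter, 65 mm high; origin at the centre of its foot.
- tube_tray: Bystander: white tray 200 x 130 mm full of capped sample tubes, 108 mm high; origin at the centre of its underside.
- swab_box: Bystander: flat cardboard box 50 x 90 x 30 mm; origin at the centre of its underside.
There are look-alikes about, which are no part of the job. What is shaped like the small_insert but orange or pink is not meant.

How it is judged:
By the outcome, as a careful person would: the job done as asked, in the order asked, and still so for the second after the job is handed in, with the robot touching nothing.
It also fails if it takes over 69 s, if anything falls off the work surface, if the arm or the gripper's body presses on something with over 40 N, if the wrist force passes 120 N, or if a joint passes its speed limit or range.

## Robot

A 6-joint arm with a two-finger parallel gripper is mounted at the origin on the work surface. World frame = base frame: x ahead of the robot, y to its left, z up, the work surface at z = 0. Lengths are in mm, angles in rad, forces in N, time in s.
With the tool pointing down it reaches from about 350 to 875 mm from the base axis. Payload 4.2 kg.
Tool frame: the origin (TCP) lies at the very end of the fingers, on their centre line; the grasp point (between the pads) lies 19 mm behind it; z points along the fingers, y is the line along which they close (so a half turn about z gives the same grasp; the last joint's range is limited). The gripper opens to 85 mm and grips with 20 to 120 N. Pads are 22 mm wide; open, the fingers measure 114 mm over their backs; the gripper's body (76 mm by 85 mm) begins 54 mm behind the grasp point. The pads swing forward as they close: fully open they stand 13 mm farther back than shut.
Start: joints at [-1.09, 0.385, 0.008, 0, -1.194, -0.259], TCP at [137.509, -609.664, 231.312] pointing down, gripper open.
Joint ranges: [-3.14, 3.14], [-1.21, 2.06], [-1.07, 1.41], [-3.16, 2.05], [-2.99, -0.16], [-3.1, 3.1]. Speed limits (rad/s): [2.79, 2.79, 3.14, 3.14, 3.14, 3.14].

## Interface

Orientations are given as a unit quaternion [x, y, z, w].
In Python, from bench import read_state, get_image, get_calibration, job_done gives the robot as it stands.
- The arm moves only by the shell command python3 -m creep 'ROWS'. ROWS is a JSON object of lists of equal length, an entry for each row: "translation": the shift along the world's x, y, z in cm, a list of three; "delta_rot": the turn, a rotation vector about the world's x, y, z in degrees, a list of three; "hand": the finger opening in cm, from 0 to 8.54. A call has 1 to 8 rows; each row is the pose to reach, as a shift and turn from the pose commanded when the call began; what a row does not reach only later rows make up. A row lasts 1/8 s, in which the tool goes at most 62.5 mm and 10.7 degrees, less where a joint would pass 70% of its speed; a pose out of reach is approached as far as the arm can. A call with a gripper value outside its range is refused whole. The fingers move at their own pace and stop on an object; the grip force is fixed at half the most. Time passes only in rows, so rows that repeat a pose let the fingers close. It gives the time, the measured TCP pose, the force, the opening and the grip force at its end, in the units of the state.
- read_state(): the state, without advancing time (a new reading comes with each control period).
- get_image(name): name is "side" or "top" or "wrist"; returns (picture, depth): 480x640x3 uint8, red, green, blue; 480x640 float32, mm along the optical axis (not along the pixel's ray), 0 where there is no reading.
- get_calibration(name): a dict with "intrinsics" (3x3 intrinsics, pixels), "dist" ([k1, k2, p1, p2, k3] as OpenCV has them; the pictures are not rectified), "xyz" and "attitude" of the camera in the world. Camera axes: x right, y down, z forward; pixel columns grow to the right and rows downward; lengths in mm; the calibration is good to about 2 mm. A picture is of the moment at which its call begins: read the wrist's pose just before it. get_calibration takes no time and is no camera call; for the wrist camera it gives the pose at the moment of the call.
- job_done(): hands the job in; it is judged then, once.
The state is a dict: "clock": time; "joints": joint angles; "joint_vel": joint speeds; "joint_efforts": joint torques, N m; "position": TCP position; "ee_rot": TCP orientation; "contact_force": force on the tool from outside, world axes, zero at the start; "wrist_torque": the same for the moment, N m; "gripper_width": finger opening in mm; "grasp_force": force on a finger pad.
Only numpy, scipy, OpenCV 4.12 (cv2) and the standard library are available. Lean on these libraries where they do the work, as an engineer would, in place of code of your own. Each camera call takes 0.05 s, during which the arm holds its last target. There are 200 camera calls.

## Working session

There is one attempt and no reset: what is moved stays moved. The work goes in short steps, Python scripts to look and compute and a shell command to move; the robot and the scene stay as the last step left them, time stands still between calls to the robot, and variables do not carry over. Pictures are saved under pics/ and viewed, at most 10 in all, crops included, and the job is handed in when it is done.

```bash
mkdir -p pics
cat > h.py <<'E'
import numpy as np, cv2
from scipy.spatial.transform import Rotation as R
from bench import *
np.set_printoptions(precision=1,suppress=True)
def snap(n):
    c=get_calibration(n); im,d=get_image(n); return im,d,c
def rot(c):
    a=np.array(c['attitude'],float)
    return a if a.shape==(3,3) else R.from_quat(a).as_matrix()
def cloud(d,c):
    v,u=np.mgrid[0:480,0:640]; p=np.stack([u,v],-1).reshape(-1,1,2).astype(np.float64)
    q=cv2.undistortPoints(p,np.array(c['intrinsics'],float),np.array(c['dist'],float)).reshape(480,640,2)
    X=np.dstack([q[...,0]*d,q[...,1]*d,d])
    W=X@rot(c).T+np.array(c['xyz']); W[d<=0]=np.nan; return W
def save(n,im): cv2.imwrite('pics/'+n,cv2.cvtColor(im,cv2.COLOR_RGB2BGR))
E
python3 - <<'E'
from h import *
import pickle
D={}
for n in ('side','top'):
    im,d,c=snap(n); save(n+'0.png',im); D[n]=(im,d,c); print(n,c)
pickle.dump(D,open('d0.pkl','wb'))
print(read_state())
E
```

```text
side {'intrinsics': array([[540. ,   0. , 324.8],
       [  0. , 540. , 227.3],
       [  0. ,   0. ,   1. ]]), 'dist': array([-0.2,  0. ,  0. ,  0. ,  0. ]), 'xyz': array([ 261.3, -879.5, 1109.9]), 'attitude': array([ 0.9, -0.1,  0. , -0.4])}
top {'intrinsics': array([[486.3,   0. , 317.4],
       [  0. , 486.3, 238.7],
       [  0. ,   0. ,   1. ]]), 'dist': array([-0.,  0.,  0.,  0.,  0.]), 'xyz': array([ 346.5,    8.3, 1195.6]), 'attitude': array([ 0.7, -0.7,  0.1, -0.1])}
{'clock': 0.1, 'joints': array([-1.1,  0.4,  0. , -0. , -1.2, -0.3]), 'joint_vel': array([ 0., -0.,  0.,  0., -0.,  0.]), 'joint_efforts': array([ -0. , -39.3,  18.9,   4.2,  -0. ,   0. ]), 'position': array([ 137.4, -609.2,  230.3]), 'ee_rot': array([-0.1,  1. ,  0. , -0. ]), 'contact_force': array([ 0.3,  0.1, -0.5]), 'wrist_torque': array([-0.,  0., -0.]), 'grasp_force': 0.0, 'gripper_width': 85.45413016171482}
```

View pics/top0.png

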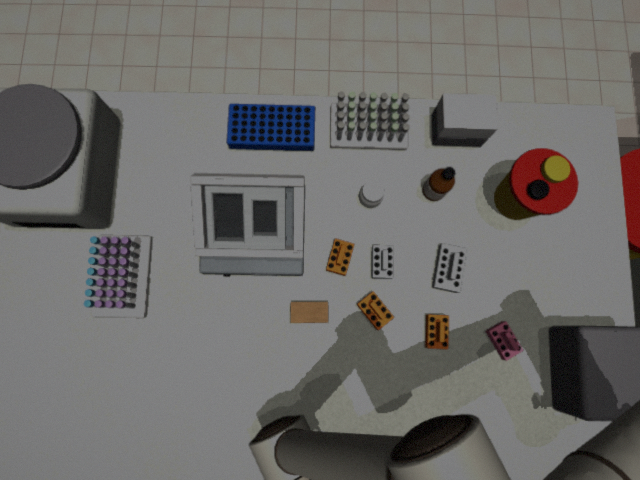

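View pics/side0.png

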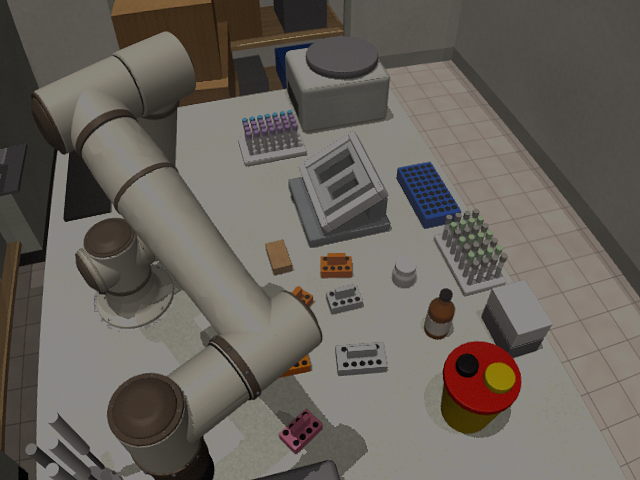

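The top view shows the deck at about (248,220), with the large well on the left (228,217) and the small on the right (265,217). The silver small insert is at (383,262) and the silver large insert at (450,267). The orange ones at (340,257), (375,310) and (437,331) and the pink one at (505,340) are look-alikes. The silver ones fit "plain aluminium", and I'll confirm that in a crop.

```bash
cat > m1.py <<'E'
from h import *
import pickle
D=pickle.load(open('d0.pkl','rb'))
C={n:cloud(D[n][1],D[n][2]) for n in D}
def proj(n,P):
    c=D[n][2]; Rc=rot(c); t=-Rc.T@np.array(c['xyz'])
    return cv2.projectPoints(np.atleast_2d(P).astype(float),cv2.Rodrigues(Rc.T)[0],t,c['intrinsics'],c['dist'])[0].reshape(-1,2)
T=C['top']
for nm,(u,v) in dict(small=(383,262),large=(450,267)).items():
    w0=T[v,u]
    for n in C:
        W=C[n].reshape(-1,3); r=np.linalg.norm(W[:,:2]-w0[:2],axis=1)
        m=(r<75 if nm=='large' else r<50)&(W[:,2]>12)
        P=W[m]; 
        top=P[(P[:,2]>22)&(P[:,2]<40)]; rib=P[P[:,2]>52]
        rt=cv2.minAreaRect(top[:,:2].astype(np.float32)); rr=cv2.minAreaRect(rib[:,:2].astype(np.float32))
        print(nm,n,len(top),len(rib),'top z',np.median(top[:,2]),rt,'rib z',np.median(rib[:,2]),rr)
# table
for n in C: print(n,'table',np.nanmedian(C[n][...,2][330:340,200:210]) if n=='top' else np.nanmedian(C[n][240:260,440:445,2]))
# deck plane
for n in C:
    W=C[n].reshape(-1,3); c0=T[217,248]; im=D[n][0].reshape(-1,3)
    m=(np.abs(W[:,0]-c0[0])<130)&(np.abs(W[:,1]-c0[1])<150)&(W[:,2]>60)
    P=W[m]; best=0
    rng=np.random.default_rng(0)
    for i in range(500):
        a=P[rng.choice(len(P),3)]; nn=np.cross(a[1]-a[0],a[2]-a[0]); l=np.linalg.norm(nn)
        if l<1:continue
        nn/=l; k=np.abs((P-a[0])@nn)<2
        if abs(abs(nn[2])-.866)<.06 and k.sum()>best: best=k.sum(); K=k
    Q=P[K]; q0=Q.mean(0); nn=np.linalg.svd(Q-q0,full_matrices=False)[2][2]; nn*=np.sign(nn[2])
    y=np.cross([0,0,1],-nn*[1,1,0]) ; y=np.cross([0,0,1],[-nn[0],-nn[1],0]); y/=np.linalg.norm(y); x=np.cross(y,nn)
    L=(Q-q0)@np.c_[x,y]
    rt=cv2.minAreaRect(L.astype(np.float32))
    print(n,'deck n',nn,'tilt',np.degrees(np.arccos(nn[2])),'yaw',np.degrees(np.arctan2(x[1],x[0])),len(Q),'lo/hi',np.percentile(L,.3,0),np.percentile(L,99.7,0))
    mid=(np.percentile(L,.3,0)+np.percentile(L,99.7,0))/2
    print('  centre',q0+mid[0]*x+mid[1]*y, rt)
im=D['top'][0][200:360,310:530]
cr=cv2.resize(im,None,fx=1.8,fy=1.8,interpolation=cv2.INTER_CUBIC)
im2=cv2.resize(D['top'][0][165:285,180:315],None,fx=2.6,fy=2.6,interpolation=cv2.INTER_CUBIC)
h=max(cr.shape[0],im2.shape[0]); f=lambda a:np.pad(a,((0,h-a.shape[0]),(0,0),(0,0)))
save('crop1.png',np.clip(np.hstack([f(cr),f(im2)]).astype(float)*1.5,0,255).astype(np.uint8))
E
python3 m1.py
```

```text
small side 451 142 top z 30.0731352962689 ((504.4928894042969, -165.23667907714844), (53.62074661254883, 81.02677154541016), 89.08351135253906) rib z 64.50885529062941 ((504.69488525390625, -164.55078125), (46.72722244262695, 15.570895195007324), 2.349107503890991)
small top 560 117 top z 31.899949616417985 ((504.82611083984375, -164.7156982421875), (79.19656372070312, 50.81575393676758), 0.14733052253723145) rib z 66.69398706015977 ((504.11688232421875, -163.70265197753906), (11.957122802734375, 44.128292083740234), 89.50382232666016)
large side 1009 229 top z 30.99064870736902 ((494.8214111328125, -328.7726135253906), (69.84647369384766, 111.6360092163086), 78.05339813232422) rib z 65.14868813385556 ((494.32293701171875, -330.01422119140625), (15.365941047668457, 64.94365692138672), 81.04180908203125)
large top 993 154 top z 31.630118191158545 ((493.70233154296875, -329.0162048339844), (63.42798614501953, 110.95833587646484), 78.74017333984375) rib z 66.82777025755183 ((493.48883056640625, -328.7732238769531), (13.34363079071045, 64.28689575195312), 80.02249145507812)
side table 20.019188032473153
top table 1.4962040268846977
side deck n [-0.5 -0.   0.9] tilt 29.674665463201617 yaw 0.4990438702497844 1913 lo/hi [ -93.5 -114.3] [ 95.4 136.7]
  centre [582.  153.9 126. ] ((0.8203506469726562, 11.66595458984375), (257.3555603027344, 189.88218688964844), 89.80176544189453)
top deck n [-0.5  0.   0.9] tilt 30.04272446918973 yaw -0.22842308108252854 3783 lo/hi [ -96.6 -124.3] [ 91.7 124.1]
  centre [582.7 154.1 126.7] ((-1.8819427490234375, -0.020233154296875), (190.74899291992188, 250.44155883789062), 0.6793650984764099)
```

View pics/crop1.png

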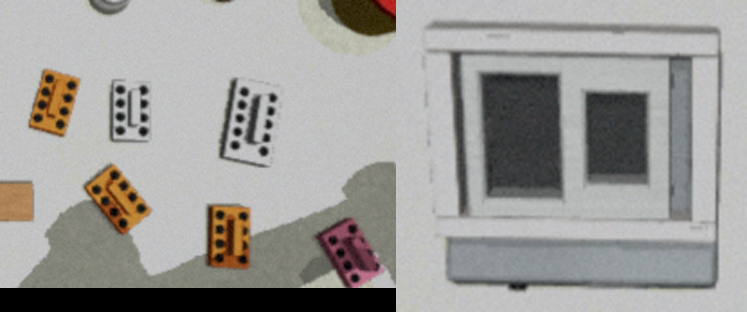

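The crop confirms it: the silver blocks with two rows of dark holes are at crop (130,110) for the small one and (250,120) for the large. The others are orange or pink. The cradle is shifted left (+y), since the grey gap is on its right. Next I'll rectify the deck plane to measure the wells.

```bash
cat > deck.py <<'E'
from h import *
O=np.array([582.4,154.0,126.4]); t=np.radians(30)
def axes(yaw):
    x=np.array([np.cos(t)*np.cos(yaw),np.cos(t)*np.sin(yaw),np.sin(t)]); y=np.array([-np.sin(yaw),np.cos(yaw),0]); return x,y,np.cross(x,y)
X,Y,Z=axes(0.0)
def rect(im,c,s=3,zoff=0):
    # output: rows = deck x from +105 (top) to -105 ; cols = deck y from +135 to -135
    gx=np.arange(105,-105,-1/s); gy=np.arange(135,-135,-1/s)
    P=O+zoff*Z+gx[:,None,None]*X+gy[None,:,None]*Y
    Rc=rot(c); tt=-Rc.T@np.array(c['xyz'])
    q=cv2.projectPoints(P.reshape(-1,3),cv2.Rodrigues(Rc.T)[0],tt,c['intrinsics'],c['dist'])[0].reshape(len(gx),len(gy),2).astype(np.float32)
    return cv2.remap(im,q[...,0],q[...,1],cv2.INTER_CUBIC),gx,gy
def edges(prof,g,n=14):
    d=np.gradient(cv2.GaussianBlur(prof.reshape(1,-1),(0,0),2.5).ravel())
    k=[i for i in range(3,len(d)-3) if abs(d[i])==np.abs(d[i-3:i+4]).max() and abs(d[i])>0.6]
    return [(round(float(g[i]),1),round(float(d[i]),1)) for i in k]
E
python3 - <<'E'
from deck import *
import pickle
D=pickle.load(open('d0.pkl','rb')); o=[]
for n in D:
    im,d,c=D[n]; r,gx,gy=rect(im,c); o.append(r); g=cv2.cvtColor(r,cv2.COLOR_RGB2GRAY).astype(float)
    b=lambda v,a:np.abs(a-v)
    rows=np.abs(gx)<30
    print(n,'y edges',edges(g[rows].mean(0),gy))
    for nm,yc in (('L',42),('S',-40)): print(n,nm,'x edges',edges(g[:,np.abs(gy-yc)<15].mean(1),gx))
save('rect.png',cv2.resize(np.vstack(o),None,fx=.45,fy=.45,interpolation=cv2.INTER_AREA))
E
```

```text
side y edges [(129.3, -0.7), (124.3, 0.6), (102.7, -4.2), (95.3, 3.2), (76.7, -3.6), (48.7, -1.6), (10.3, 5.0), (-12.7, -3.7), (-38.3, -1.2), (-65.0, 5.1), (-82.3, -4.2), (-102.3, 5.4), (-125.0, -4.7)]
side L x edges [(97.7, -4.9), (93.7, 5.2), (75.7, -5.9), (72.0, 5.3), (56.3, -4.7), (50.0, 1.1), (-50.0, 1.4), (-56.7, 3.6), (-72.7, -1.6), (-77.0, 3.2), (-94.3, -6.4), (-98.7, 3.0)]
side S x edges [(98.3, -4.5), (93.7, 4.9), (76.0, -7.1), (72.3, 6.8), (42.3, -5.4), (35.7, 0.9), (-41.0, 3.7), (-72.3, -1.8), (-76.3, 3.1), (-93.7, -6.1), (-97.7, 2.5)]
top y edges [(126.7, -0.7), (102.0, -6.5), (93.7, 5.9), (77.3, -5.0), (10.3, 5.7), (-11.7, -5.3), (-64.7, 4.9), (-83.0, -5.5), (-86.0, 2.2), (-99.0, -1.3), (-103.3, 6.2), (-124.0, -4.7), (-128.0, 5.5)]
top L x edges [(101.0, -3.4), (95.0, 3.3), (76.0, -4.1), (71.3, 3.1), (56.3, -5.7), (50.0, 0.9), (-46.3, 1.9), (-56.0, 4.2), (-72.3, -2.0), (-75.7, 2.0), (-93.3, -2.9), (-102.7, 1.1)]
top S x edges [(101.3, -3.6), (94.7, 3.5), (76.7, -4.5), (72.3, 3.9), (42.3, -5.9), (-31.7, 2.3), (-41.0, 3.8), (-72.3, -1.6), (-76.0, 1.8), (-93.0, -3.6), (-101.3, 1.0)]
```

View pics/rect.png

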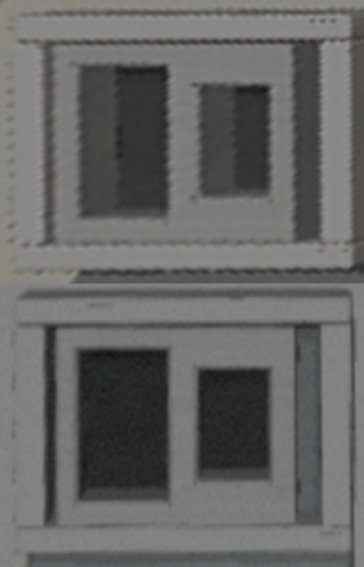

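The rectified views put the cradle about +4.7 mm in y. The large well spans y 10 to 77 and the small one y −12 to −65, both with x centred near 0. I'll go over the deck in the insertion attitude, which checks reach and gives a wrist view.

```bash
cat > go.py <<'E'
from deck import *
def tgt(kind,yaw=0):
    # tool y must be square to rib; half-turn ambiguity: nearest chosen
    if kind=='down': z=np.array([0,0,-1.]); x=np.array([np.cos(yaw),np.sin(yaw),0])
    else: z=-Z; x=X
    return [np.c_[s*x,np.cross(z,s*x),z] for s in (1,-1)]
def delta(p,kind,yaw=0,s=None):
    s=s or read_state(); R0=R.from_quat(s['ee_rot'])
    v=min([(R.from_matrix(M)*R0.inv()).as_rotvec(degrees=True) for M in tgt(kind,np.radians(yaw))],key=np.linalg.norm)
    return (np.array(p)-s['position'])/10,v
def dk(x,y,z): return O+x*X+y*Y+z*Z
E
python3 - <<'E'
from go import *
np.set_printoptions(precision=2,suppress=True)
c=get_calibration('wrist'); s=read_state(); R0=R.from_quat(s['ee_rot']).as_matrix()
print('cam in tool',R0.T@(np.array(c['xyz'])-s['position']),'\n',R0.T@rot(c),c['intrinsics'],c['dist'])
print('tool axes',R0)
print(delta(dk(-40,0,230),'deck')); print(delta([494,-329,150],'down',-10.5))
E
```

```text
cam in tool [  69.81    0.45 -142.27] 
 [[-0.   -0.96 -0.27]
 [ 1.   -0.   -0.  ]
 [ 0.   -0.27  0.96]] [[352.58   0.   322.2 ]
 [  0.   352.58 238.87]
 [  0.     0.     1.  ]] [-0.06  0.    0.    0.    0.  ]
tool axes [[-0.98 -0.22 -0.  ]
 [-0.22  0.98  0.  ]
 [ 0.    0.   -1.  ]]
(array([29.54, 76.32,  7.52]), array([  3.22, -29.89, -12.44]))
(array([35.66, 28.02, -8.03]), array([ -0.11,  -0.01, -23.2 ]))
```

```bash
python3 -m creep '{"translation":[[2,5,3],[4.5,10,5],[7,15,6],[9.5,20,6],[12.5,25,6],[15.5,30,6],[18.5,35,6],[21.5,40,6]],"delta_rot":[[0,0,0],[0,0,0],[0,0,-2],[0,0,-4],[0,0,-6],[0,0,-8],[0,0,-10],[0,0,-12.8]],"hand":[8.5,8.5,8.5,8.5,8.5,8.5,8.5,8.5]}' | tail -8; python3 -c "
from go import *
np.set_printoptions(precision=2,suppress=True)
print(delta(dk(20,4,150),'deck'))"
```

```text
clock: 1.1
position: [352.9, -207.8, 291.3]
ee_rot: [0.002, 1.0, 0.0, 0.0]
contact_force: [1.5, -0.3, 1.7]
gripper_width: 85.0
grasp_force: 0.0
(array([17.19, 36.58, -2.5 ]), array([ -0.05, -29.98,   0.18]))
```

```bash
python3 -m creep '{"translation":[[2.4,5,0],[4.8,10,0],[7.2,15,0],[9.6,20,0],[12,25,0],[14.4,31,-1],[17.2,36.6,-2.5],[17.2,36.6,-2.5]],"delta_rot":[[0,0,0],[0,-5,0],[0,-10,0],[0,-15,0],[0,-20,0],[0,-25,0],[0,-30,0],[0,-30,0]],"hand":[8.5,8.5,8.5,8.5,8.5,8.5,8.5,8.5]}' | tail -8
python3 - <<'E'
from go import *
import pickle
im,d,c=snap('wrist'); pickle.dump((im,d,c),open('w1.pkl','wb'))
save('w1.png',im)
r,gx,gy=rect(im,c); g=cv2.cvtColor(r,cv2.COLOR_RGB2GRAY).astype(float)
print('y edges',edges(g[(gx<30)&(gx>-30)].mean(0),gy))
for nm,yc in (('L',43),('S',-38)): print(nm,'x edges',edges(g[:,np.abs(gy-yc)<15].mean(1),gx))
W=cloud(d,c); L=(W-O)@np.c_[X,Y,Z]
m=(np.abs(L[...,2])<6)&(np.abs(L[...,0])<95)&(np.abs(L[...,1])<125)
P=L[m]; A=np.c_[P[:,:2],np.ones(len(P))]; k=np.linalg.lstsq(A,P[:,2],rcond=None)[0]; print('plane dz/dx,dz/dy,z0',k*[1000,1000,1],len(P))
deep=(L[...,2]<-15)&(np.abs(L[...,0])<70)&(np.abs(L[...,1])<90)
for lo,hi in ((0,85),(-75,-5)):
  q=L[deep&(L[...,1]>lo)&(L[...,1]<hi)]; print(np.percentile(q,[1,99],axis=0),np.median(q[:,2]))
sm=cv2.resize(r,None,fx=.7,fy=.7); h=480; save('w1v.png',np.hstack([cv2.resize(im,(430,322)),cv2.resize(r,(364,322))]))
E
```

```text
clock: 2.1
position: [523.5, 157.7, 263.4]
ee_rot: [-0.002, 0.966, -0.001, 0.257]
contact_force: [-0.6, -0.4, -1.4]
gripper_width: 84.8
grasp_force: 0.0
y edges [(123.3, 0.7), (102.7, -11.1), (93.3, 12.9), (81.3, -4.4), (77.7, -9.1), (16.0, -0.7), (12.3, 7.6), (9.7, 5.7), (-10.0, -8.2), (-52.3, -1.5), (-61.7, 9.2), (-65.3, 5.3), (-82.3, -5.6), (-88.3, -5.8), (-100.3, 11.3)]
L x edges [(100.0, 3.4), (91.7, 6.5), (74.0, -6.1), (71.0, 8.0), (57.3, -6.9), (53.3, -6.0), (44.3, -2.9), (35.3, 3.5), (29.7, 0.9), (-43.7, -1.0), (-54.3, -0.8), (-57.3, 5.0), (-60.3, 2.6), (-74.0, -4.9), (-76.7, 5.1), (-95.0, -7.5), (-102.3, 1.7)]
S x edges [(104.0, -0.8), (101.3, 2.1), (98.0, -2.2), (92.0, 11.5), (74.3, -6.2), (71.3, 7.7), (42.7, -7.5), (38.7, -5.8), (31.3, -3.1), (22.7, 2.9), (16.0, 0.8), (-42.3, 6.4), (-49.7, -0.6), (-58.0, 0.6), (-61.7, -0.6), (-73.7, -4.9), (-76.3, 5.1), (-79.3, 3.3), (-84.3, 1.2), (-88.7, 1.6), (-94.7, -11.3), (-101.7, 5.9)]
plane dz/dx,dz/dy,z0 [-0.4  1.1 -1.5] 42559
[[-56.8  13.8 -32.8]
 [ 54.8  78.5 -16.4]] -31.028309580488884
[[-40.8 -63.  -32.8]
 [ 40.1 -12.  -16.5]] -31.131434087865713
```

View pics/w1v.png

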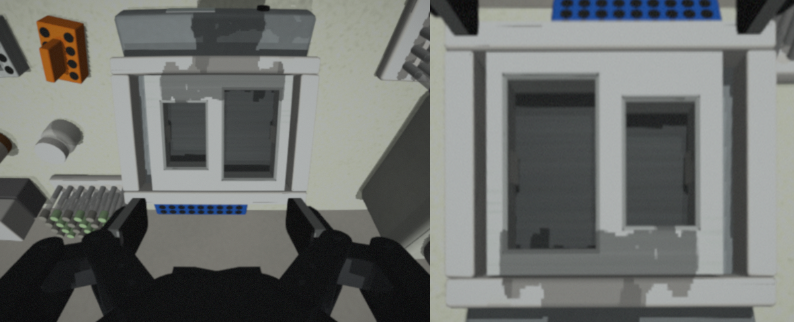

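The wrist view, drawn with the far side of the deck toward the bottom, shows the wells clear. In the rectified half the large well is at about (553,163) and the small at (660,163). The cradle offset comes out near +5 mm and x near −1.2, which agrees with the other views. Now to the large insert.

```bash
python3 -m creep '{"translation":[[-0.4,-5,1],[-0.8,-11,1],[-1.2,-17,0],[-1.6,-23,-2],[-2,-29,-4],[-2.4,-35,-6],[-2.8,-41,-8.5],[-3,-47,-10.5]],"delta_rot":[[0,0,0],[0,5,0],[0,10,0],[0,15,0],[0,20,0],[0,25,0],[0,30,0],[0,30,0]],"hand":[6,6,6,6,6,6,6,6]}' | tail -8
cat > look.py <<'E'
from go import *
import sys
np.set_printoptions(precision=2,suppress=True)
x0,y0,rad=map(float,sys.argv[1:4]); s=read_state()
im,d,c=snap('wrist'); W=cloud(d,c); r=np.hypot(W[...,0]-x0,W[...,1]-y0); sat=np.ptp(im.astype(int),axis=2)
k=(r<rad)&(W[...,2]>18)
for nm,m in (('top',k&(W[...,2]<40)),('rib',k&(W[...,2]>52)&(W[...,2]<75))):
    P=W[m]; print(nm,len(P),'z',np.median(P[:,2]),cv2.minAreaRect(P[:,:2].astype(np.float32)))
save('lk.png',im)
print('table z',np.nanmedian(W[(r>rad+15)&(r<rad+40)][:,2]),s['position'])
E
python3 look.py 494 -329 72
```

```text
clock: 3.15
position: [495.9, -295.9, 167.9]
ee_rot: [0.001, 1.0, 0.001, 0.0]
contact_force: [0.3, -0.5, 0.1]
gripper_width: 59.9
grasp_force: 0.0
top 8470 z 29.786069757080213 ((494.5579833984375, -328.5316467285156), (64.36895751953125, 109.45736694335938), 79.06954956054688)
rib 1501 z 65.39849108675696 ((494.09503173828125, -328.2780456542969), (12.128564834594727, 63.79213333129883), 79.22225952148438)
table z 0.12925432776012258 [ 495.87 -295.87  167.86]
```

```bash
python3 -m creep '{"translation":[[-0.1,-1.6,-1],[-0.1,-3.2,-3],[-0.1,-3.2,-6],[-0.1,-3.2,-6]],"delta_rot":[[0,0,-5.5],[0,0,-10.9],[0,0,-10.9],[0,0,-10.9]],"hand":[6,6,6,6]}' | tail -8; python3 -c "
from go import *
np.set_printoptions(precision=2,suppress=True)
print(delta([494.3,-328.4,36],'down',-10.9))"
```

```text
clock: 3.7
position: [492.3, -325.3, 106.6]
ee_rot: [0.097, 0.995, 0.001, -0.002]
contact_force: [-0.5, -0.5, 0.9]
gripper_width: 60.0
grasp_force: 0.0
(array([ 0.2 , -0.31, -7.06]), array([-0.18, -0.23,  0.21]))
```

```bash
python3 -m creep '{"translation":[[0.2,-0.3,-2.5],[0.2,-0.3,-5],[0.2,-0.3,-7],[0.2,-0.3,-7]],"delta_rot":[[0,0,0],[0,0,0],[0,0,0],[0,0,0]],"hand":[6,6,5,4]}' | tail -8; python3 -c "
from go import *
np.set_printoptions(precision=2,suppress=True)
print(delta([494.3,-328.4,36],'down',-10.9))"
```

```text
clock: 4.2
position: [496.1, -328.4, 38.6]
ee_rot: [0.096, 0.995, 0.0, -0.0]
contact_force: [0.2, -0.2, -0.2]
gripper_width: 40.1
grasp_force: 0.0
(array([-0.18,  0.  , -0.26]), array([-0.04, -0.05,  0.1 ]))
```

```bash
python3 -m creep '{"translation":[[-0.1,0,-0.2],[-0.1,0,-0.2],[-0.1,0,-0.2],[-0.1,0,-0.2],[-0.1,0,-0.2],[-0.1,0,0.5],[-0.1,0,3],[-0.1,0,8]],"delta_rot":[[0,0,0],[0,0,0],[0,0,0],[0,0,0],[0,0,0],[0,0,0],[0,0,0],[0,0,0]],"hand":[2,0.8,0.8,0.8,0.8,0.8,0.8,0.8]}' | tail -8; python3 -c "
from go import *
np.set_printoptions(precision=2,suppress=True)
print(delta(dk(-1.2,45,110),'deck'))"
```

```text
clock: 5.2
position: [493.1, -327.3, 116.2]
ee_rot: [0.096, 0.995, 0.001, -0.004]
contact_force: [1.2, -1.1, -2.2]
gripper_width: 11.0
grasp_force: 58.5
(array([ 3.33, 52.63, 10.48]), array([ -3.05, -30.33,  10.74]))
```

```bash
python3 -m creep '{"translation":[[0.2,3,6],[0.4,9,9],[0.8,15,10.5],[1.2,21,10.5],[1.6,27,10.5],[2,33,10.5],[2.4,39,10.5],[2.8,45,10.5]],"delta_rot":[[0,0,0],[0,0,0],[-0.5,-5,1.8],[-1,-10,3.6],[-1.5,-15,5.4],[-2,-20,7.2],[-2.5,-25,9],[-3.05,-30.3,10.7]],"hand":[0.8,0.8,0.8,0.8,0.8,0.8,0.8,0.8]}' | tail -8;  python3 -c "
from go import *
np.set_printoptions(precision=2,suppress=True)
print(delta(dk(-1.2,45,110),'deck'))"
```

```text
clock: 6.2
position: [525.7, 90.3, 226.1]
ee_rot: [0.009, 0.969, -0.008, 0.249]
contact_force: [1.0, -1.1, -1.8]
gripper_width: 10.7
grasp_force: 59.4
(array([ 0.07, 10.87, -0.5 ]), array([ 0.61, -1.2 ,  1.18]))
```

```bash
python3 -m creep '{"translation":[[0,4,0],[0,7.7,0],[0,7.7,0],[0,7.7,0]],"delta_rot":[[0,0,0],[0,0,0],[0,0,0],[0,0,0]],"hand":[0.8,0.8,0.8,0.8]}' | tail -8;  cat > st.py <<'E'
from go import *
import sys
np.set_printoptions(precision=2,suppress=True)
s=read_state(); Rt=R.from_quat(s['ee_rot']).as_matrix(); v=s['position']-O
print('deck TCP',v@X,v@Y,v@Z,'force deck',[round(float(np.dot(s['contact_force'],a)),1) for a in (X,Y,Z)],'rot err',delta(s['position'],'deck',s=s)[1],'torque',s['wrist_torque'])
if len(sys.argv)>3: p=list(map(float,sys.argv[1:4])); print('shift cm',delta(dk(*p),'deck',s=s)[0])
E
python3 st.py -1.2 45 60
```

```text
clock: 6.7
position: [526.4, 164.0, 225.6]
ee_rot: [0.01, 0.969, -0.009, 0.247]
contact_force: [-0.6, -0.5, -3.4]
gripper_width: 10.9
grasp_force: 59.4
deck TCP 1.096782019194869 9.976959938829879 113.89049462080217 force deck [-2.2, -0.5, -2.6] rot err [ 0.68 -1.35  1.42] torque [ 0.09  1.41 -0.04]
shift cm [ 2.5   3.5  -4.78]
```

```bash
python3 -m creep '{"translation":[[0.5,1.2,-0.8],[1,2.4,-1.6],[1.7,3.5,-3],[1.7,3.5,-3],[1.7,3.5,-3]],"delta_rot":[[0.2,-0.5,0.5],[0.5,-1,1],[0.7,-1.3,1.4],[0.7,-1.3,1.4],[0.7,-1.3,1.4]],"hand":[0.8,0.8,0.8,0.8,0.8]}' | tail -8;  python3 st.py -1.2 45 60
python3 - <<'E'
from go import *
np.set_printoptions(precision=2,suppress=True)
s=read_state(); im,d,c=snap('wrist'); save('hold1.png',im); W=cloud(d,c)
Rt=R.from_quat(s['ee_rot']).as_matrix(); L=(W-s['position'])@Rt
m=(np.abs(L[...,0])<62)&(np.abs(L[...,1])<40)&(L[...,2]>-2)&(L[...,2]<14)&~((np.abs(L[...,1])<9)&(np.abs(L[...,0])<34))
P=L[m]; A=np.c_[P[:,:2],np.ones(len(P))]
w=np.ones(len(P),bool)
for i in range(4):
    k=np.linalg.lstsq(A[w],P[w,2],rcond=None)[0]; w=np.abs(A@k-P[:,2])<1.5
print('top plane in tool deg',np.degrees(k[:2]),'z',k[2],w.sum(),'ext',np.percentile(P[w],[0.5,99.5],axis=0),cv2.minAreaRect(P[w][:,:2].astype(np.float32)))
DL=(W-O)@np.c_[X,Y,Z]
r,gx,gy=rect(im,c); save('hold1r.png',r)
E
```

```text
clock: 7.32
position: [546.0, 198.1, 201.8]
ee_rot: [-0.001, 0.967, 0.001, 0.254]
contact_force: [-0.3, 0.1, -2.4]
gripper_width: 11.0
grasp_force: 59.4
deck TCP 6.1556493242207715 44.1038739964049 83.48675650104484 force deck [-1.4, 0.1, -2.0] rot err [-0.07 -0.53 -0.11] torque [-0.04  1.35 -0.05]
shift cm [ 0.54  0.09 -2.4 ]
top plane in tool deg [-0.07  0.11] z 7.759308547686049 14966 ext [[-49.39 -31.21   6.29]
 [ 56.02  31.45   9.15]] ((1.7338333129882812, 0.21620941162109375), (109.447021484375, 63.879173278808594), 0.012466886080801487)
```

View pics/hold1.png

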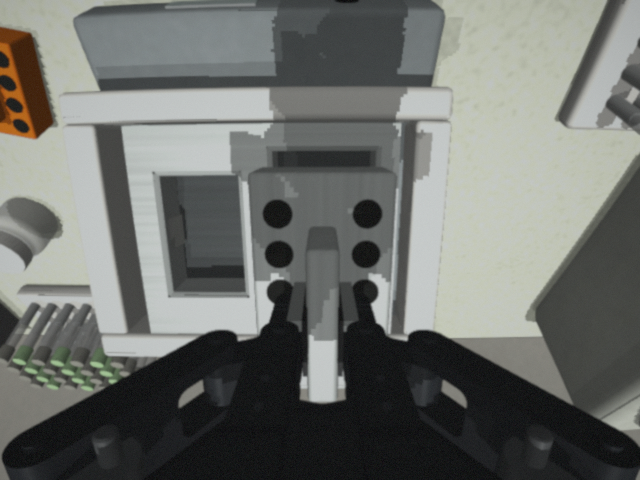

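The held insert shows no tilt. Its centre is 1.7 mm down-slope of the TCP and its top is 7.8 mm ahead of it. The well's near edge shows just above the insert at (325,158). Lowering to just above the mouth.

```bash
python3 -m creep '{"translation":[[0.4,0.1,-1.2],[0.9,0.1,-2.4],[1.4,0.1,-3.6],[1.4,0.1,-3.6],[1.4,0.1,-3.6]],"delta_rot":[[0,-0.5,0],[0,-0.5,0],[0,-0.5,0],[0,-0.5,0],[0,-0.5,0]],"hand":[0.8,0.8,0.8,0.8,0.8]}' | tail -8;  python3 st.py 0.5 45 35
```

```text
clock: 8.0
position: [564.7, 197.4, 180.3]
ee_rot: [-0.004, 0.97, 0.001, 0.245]
contact_force: [-0.9, -0.6, -3.7]
gripper_width: 10.7
grasp_force: 59.3
deck TCP 11.657810723457972 43.35448601727356 55.556762878954366 force deck [-2.6, -0.6, -2.7] rot err [-0.04 -1.65 -0.52] torque [0.02 1.33 0.03]
shift cm [ 0.06  0.16 -2.34]
```

```bash
python3 -m creep '{"translation":[[0,0,0],[0,0,0]],"delta_rot":[[0,0,0],[0,0,0]],"hand":[0.8,0.8]}' | tail -8;  python3 st.py 0.5 45 45; python3 st.py; python3 -c "
from h import *
np.set_printoptions(precision=4,suppress=True)
s=read_state();print(s['joints'],s['joint_vel'],s['joint_efforts'])"
```

```text
clock: 8.25
position: [564.6, 197.6, 180.9]
ee_rot: [-0.004, 0.969, 0.002, 0.245]
contact_force: [-0.1, -0.4, -2.4]
gripper_width: 11.1
grasp_force: 59.3
deck TCP 11.792978631835945 43.605907511277366 56.073277358739 force deck [-1.2, -0.4, -2.0] rot err [-0.06 -1.61 -0.54] torque [-0.01  1.38 -0.01]
shift cm [-0.42  0.14 -1.52]
deck TCP 11.792978631835945 43.605907511277366 56.073277358739 force deck [-1.2, -0.4, -2.0] rot err [-0.06 -1.61 -0.54] torque [-0.01  1.38 -0.01]
[ 0.6205  0.1941 -0.7762  0.9982 -0.3294 -3.0963] [ 0.0006  0.0016  0.0003 -0.0005  0.      0.0007] [ -0.0211 -27.3647  16.6648   1.9541   0.0639   0.0002]
```

Joint 6 is at its limit (−3.096). The half-turn grasp is equivalent, so I'll raise and turn the hand 180° about the deck normal.

```bash
python3 -m creep '{"translation":[[-2,0,2.3],[-4,0,4.6],[-4,0,4.6],[-4,0,4.6],[-4,0,4.6],[-4,0,4.6],[-4,0,4.6],[-4,0,4.6]],"delta_rot":[[0,0,0],[-5,0,8.66],[-10,0,17.3],[-15,0,26],[-20,0,34.6],[-25,0,43.3],[-30,0,52],[-35,0,60.6]],"hand":[0.8,0.8,0.8,0.8,0.8,0.8,0.8,0.8]}' | tail -8;  python3 st.py 0.5 45 90; python3 -c "
from h import *
np.set_printoptions(precision=4,suppress=True)
s=read_state();print(s['joints'])"
```

```text
clock: 9.25
position: [524.5, 197.5, 226.8]
ee_rot: [-0.557, 0.791, -0.156, 0.198]
contact_force: [0.3, 0.1, -2.7]
gripper_width: 11.1
grasp_force: 59.6
deck TCP 0.026921233351444585 43.52813161644917 115.91440282686135 force deck [-1.1, 0.1, -2.4] rot err [ 36.    -1.59 -60.88] torque [0.03 1.4  0.02]
shift cm [ 1.34  0.15 -2.22]
[ 0.7515  0.0869 -0.7544  0.8179 -0.5017 -1.7788]
```

```bash
python3 -m creep '{"translation":[[0,0,0],[0,0,0],[0,0,0],[0,0,0],[0,0,0],[0,0,0],[0,0,0],[0,0,0]],"delta_rot":[[-5,0,8.66],[-10,0,17.3],[-15,0,26],[-20,0,34.6],[-25,0,43.3],[-30,0,52],[-35,0,60.6],[-40,0,69.3]],"hand":[0.8,0.8,0.8,0.8,0.8,0.8,0.8,0.8]}' | tail -8;  python3 st.py 0.5 45 90
```

```text
clock: 10.25
position: [524.5, 197.5, 226.8]
ee_rot: [0.931, -0.245, 0.263, -0.06]
contact_force: [0.2, 1.1, -2.6]
gripper_width: 11.0
grasp_force: 59.6
deck TCP 0.01604534821532866 43.53224031520148 115.90749766422849 force deck [-1.2, 1.1, -2.4] rot err [-14.03   1.53  25.67] torque [ 0.08  1.5  -0.02]
shift cm [ 1.34  0.15 -2.22]
```

```bash
python3 -m creep '{"translation":[[0.4,0.1,-0.9],[0.8,0.1,-1.8],[1.1,0.1,-2.4],[1.1,0.1,-2.4],[1.1,0.1,-2.4]],"delta_rot":[[-4.8,0.5,8.6],[-9.5,1,17.2],[-14,1.5,25.7],[-14,1.5,25.7],[-14,1.5,25.7]],"hand":[0.8,0.8,0.8,0.8,0.8]}' | tail -8;  python3 st.py -3 45 60;python3 -c "
from h import *
np.set_printoptions(precision=4,suppress=True)
s=read_state();print(s['joints'])"
```

```text
clock: 10.88
position: [535.6, 198.6, 202.9]
ee_rot: [0.966, -0.004, 0.259, -0.001]
contact_force: [0.8, -0.4, -3.1]
gripper_width: 11.4
grasp_force: 59.5
deck TCP -2.257113140019378 44.63450967855823 89.67399184951216 force deck [-0.8, -0.4, -3.1] rot err [-0.25  0.05  0.37] torque [ 0.04  1.41 -0.01]
shift cm [ 1.42  0.04 -2.61]
[ 0.6696  0.1207 -0.8199  1.0153 -0.374  -0.0202]
```

Now down to TCP z=45, about 8 mm above the mouth.

```bash
python3 -m creep '{"translation":[[0.7,0,-1.3],[1.4,0,-2.6],[2.2,0,-3.9],[2.2,0,-3.9],[2.2,0,-3.9]],"delta_rot":[[-0.2,0,0.3],[-0.2,0,0.3],[-0.2,0,0.3],[-0.2,0,0.3],[-0.2,0,0.3]],"hand":[0.8,0.8,0.8,0.8,0.8]}' | tail -8;  python3 st.py -3 45 35
python3 - <<'E'
from go import *
np.set_printoptions(precision=2,suppress=True)
im,d,c=snap('wrist'); save('hold2.png',im)
for n in ('top','side'):
    i,d,c=snap(n); save('hold2'+n+'.png',i)
W=cloud(*snap('top')[1:]); L=(W-O)@np.c_[X,Y,Z]
m=(L[...,2]>4)&(L[...,2]<22)&(L[...,0]>-70)&(L[...,0]<70)&(np.abs(L[...,1]-45)<45)
P=L[m]; print(len(P),np.median(P[:,2]),cv2.minAreaRect(P[:,:2].astype(np.float32)))
E
```

```text
clock: 11.5
position: [557.8, 198.6, 164.3]
ee_rot: [0.966, -0.0, 0.259, -0.0]
contact_force: [-0.1, 0.4, -2.7]
gripper_width: 11.0
grasp_force: 59.5
deck TCP -2.3911529535467473 44.571431322702864 45.10723542722813 force deck [-1.5, 0.4, -2.3] rot err [-0.02  0.06  0.01] torque [0.05 1.45 0.01]
shift cm [ 0.45  0.04 -0.91]
66 16.969410427949768 ((25.510295867919922, 45.64177703857422), (86.79092407226562, 84.71267700195312), 88.67881774902344)
```

```bash
python3 -m creep '{"translation":[[0.2,0,-0.5],[0.35,0,-0.75],[0.5,0,-1],[0.6,0,-1.15],[0.6,0,-1.15]],"delta_rot":[[0,0,0],[0,0,0],[0,0,0],[0,0,0],[0,0,0]],"hand":[0.8,0.8,0.8,0.8,0.8]}' | tail -8;  python3 st.py -3 45 25
```

```text
clock: 12.32
position: [564.0, 198.4, 152.2]
ee_rot: [0.966, 0.0, 0.259, 0.0]
contact_force: [0.5, -0.4, -2.2]
gripper_width: 10.9
grasp_force: 59.5
deck TCP -2.973451623735306 44.40670681771505 31.556253709060925 force deck [-0.7, -0.4, -2.2] rot err [ 0.03  0.04 -0.02] torque [0.06 1.12 0.04]
shift cm [ 0.33  0.06 -0.57]
```

```bash
python3 -m creep '{"translation":[[0.15,0,-0.25],[0.3,0,-0.5],[0.45,0,-0.75],[0.6,0,-1],[0.6,0,-1]],"delta_rot":[[0,0,0],[0,0,0],[0,0,0],[0,0,0],[0,0,0]],"hand":[0.8,0.8,0.8,0.8,0.8]}' | tail -8;  python3 st.py -3 45 6.5
```

```text
clock: 12.95
position: [570.0, 198.4, 142.1]
ee_rot: [0.966, 0.0, 0.259, 0.0]
contact_force: [0.2, -0.8, -2.1]
gripper_width: 11.2
grasp_force: 59.5
deck TCP -2.9325503635483825 44.36938420850393 19.78402472595391 force deck [-0.8, -0.8, -1.9] rot err [ 0.04  0.02 -0.02] torque [0.08 1.06 0.02]
shift cm [ 0.66  0.06 -1.15]
```

```bash
python3 -m creep '{"translation":[[0.15,0,-0.25],[0.3,0,-0.5],[0.45,0,-0.75],[0.6,0,-1],[0.6,0,-1]],"delta_rot":[[0,0,0],[0,0,0],[0,0,0],[0,0,0],[0,0,0]],"hand":[0.8,0.8,0.8,0.8,0.8]}' | tail -8;  python3 st.py -3 45 5
```

```text
clock: 13.58
position: [575.9, 198.3, 131.8]
ee_rot: [0.966, 0.0, 0.259, 0.0]
contact_force: [0.8, -0.6, -3.4]
gripper_width: 11.2
grasp_force: 59.7
deck TCP -2.9323994324384377 44.28095520100746 7.917082883021047 force deck [-1.0, -0.6, -3.4] rot err [ 0.05 -0.   -0.03] torque [-0.34  1.09 -0.02]
shift cm [ 0.14  0.07 -0.26]
```

```bash
python3 -m creep '{"translation":[[0.08,0,-0.14],[0.16,0,-0.28],[0.2,0,-0.35],[0.2,0,-0.35]],"delta_rot":[[0,0,0],[0,0,0],[0,0,0],[0,0,0]],"hand":[0.8,0.8,0.8,0.8]}' | tail -8;  python3 st.py -3 45 5
python3 - <<'E'
from go import *
np.set_printoptions(precision=2,suppress=True)
P=[]
for i in range(2):
    W=cloud(*snap('top')[1:]); P.append(W)
    W=cloud(*snap('side')[1:]); P.append(W)
for W in P:
    L=(W-O)@np.c_[X,Y,Z]; f=lambda x0,x1,y0,y1:np.round(np.median(L[(L[...,0]>x0)&(L[...,0]<x1)&(L[...,1]>y0)&(L[...,1]<y1)&(np.abs(L[...,2])<30)][:,2]),1)
    print('cradle low',f(-71,-62,20,70),'insert low',f(-52,-40,20,70),'wall',f(-50,-30,-8,8),'insert hi',f(40,52,20,70),'cr hi',f(62,71,20,70))
im,d,c=snap('side'); save('s3.png',cv2.resize(im[110:260,270:410],None,fx=4,fy=4))
E
```

```text
clock: 14.08
position: [576.7, 199.7, 130.8]
ee_rot: [0.966, 0.001, 0.26, -0.001]
contact_force: [-15.4, -3.1, 16.5]
gripper_width: 10.8
grasp_force: 63.3
deck TCP -2.7071854941482933 45.69171744850277 6.69755450629977 force deck [-5.0, -3.1, 22.0] rot err [-0.1   0.16 -0.2 ] torque [-0.75  2.75 -0.42]
shift cm [ 0.06 -0.07 -0.16]
cradle low 1.2 insert low 3.9 wall 1.3 insert hi -0.1 cr hi 0.0
cradle low 0.8 insert low 0.9 wall -0.2 insert hi 1.5 cr hi 1.0
cradle low 0.5 insert low 0.5 wall -0.9 insert hi 0.0 cr hi 0.4
cradle low 1.1 insert low 0.6 wall -1.9 insert hi 0.1 cr hi 0.3
```

View pics/s3.png

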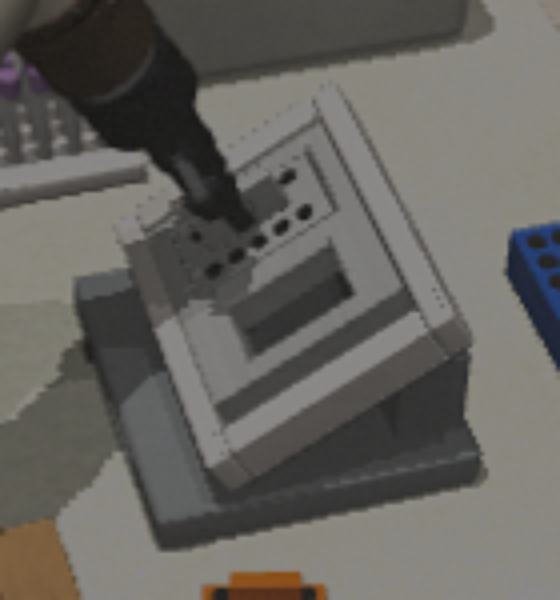

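```bash
python3 -m creep '{"translation":[[0.05,0,-0.08],[0.07,0,-0.12],[0.07,0,-0.12]],"delta_rot":[[0,0,0],[0,0,0],[0,0,0]],"hand":[0.8,0.8,0.8]}' | tail -8;  python3 st.py -3 45 5
```

```text
clock: 14.7
position: [576.7, 200.4, 130.8]
ee_rot: [0.965, 0.002, 0.261, -0.002]
contact_force: [-22.7, -3.3, 24.6]
gripper_width: 11.4
grasp_force: 65.0
deck TCP -2.7069407649852963 46.36989398233413 6.649361144902183 force deck [-7.4, -3.3, 32.7] rot err [-0.15  0.24 -0.28] torque [-0.91  3.58 -0.59]
shift cm [ 0.06 -0.14 -0.16]
```

Force rises stiffly with no travel at the expected depth, and the side view shows it flush, so the large insert is home. Backing off the preload, then releasing.

```bash
python3 -m creep '{"translation":[[-0.12,0,0.2],[-0.12,0,0.2],[-0.12,0,0.2],[-0.12,0,0.2],[-0.12,0,0.2],[-1.5,0,2.6],[-3,0,5.2],[-4.5,0,7.8]],"delta_rot":[[0,0,0],[0,0,0],[0,0,0],[0,0,0],[0,0,0],[0,0,0],[0,0,0],[0,0,0]],"hand":[0.8,2,4,4,4,4,4,4]}' | tail -8
cat > flush.py <<'E'
from go import *
np.set_printoptions(precision=2,suppress=True)
for n in ('top','side','wrist'):
    im,d,c=snap(n); save('fl_%s_%d.png'%(n,int(read_state()['clock']*10)),im); L=(cloud(d,c)-O)@np.c_[X,Y,Z]
    f=lambda x0,x1,y0,y1:np.round(np.median(L[(L[...,0]>x0)&(L[...,0]<x1)&(L[...,1]>y0)&(L[...,1]<y1)&(np.abs(L[...,2])<35)][:,2]),1)
    print(n,'cr lo',f(-71,-63,20,70),'L lo',f(-52,-40,20,70),'wall',f(-50,50,-8,6),'L hi',f(40,52,20,70),'cr hi',f(63,71,20,70),'L -y',f(-45,45,19,28),'L +y',f(-45,45,62,72),'S lo',f(-37,-26,-55,-22),'S hi',f(26,36,-55,-22),'S -y',f(-30,30,-60,-50),'S+y',f(-30,30,-25,-16))
E
python3 flush.py; python3 -c "
from go import *
np.set_printoptions(precision=2,suppress=True)
print(delta([504.3,-164.2,160],'down',0))"
```

```text
clock: 15.7
position: [544.3, 197.8, 198.2]
ee_rot: [0.964, -0.001, 0.264, 0.003]
contact_force: [1.7, -0.0, 1.2]
gripper_width: 39.7
grasp_force: 0.0
top cr lo nan L lo -0.6 wall 0.0 L hi 0.3 cr hi -0.1 L -y 0.4 L +y 0.8 S lo -29.7 S hi -30.2 S -y -29.8 S+y -30.0
side cr lo 1.3 L lo 2.0 wall -3.9 L hi 0.3 cr hi 1.2 L -y 0.8 L +y 1.7 S lo -30.1 S hi -27.3 S -y nan S+y -30.0
wrist cr lo -1.1 L lo -1.0 wall -1.3 L hi -1.2 cr hi -1.0 L -y -0.9 L +y -0.8 S lo -31.3 S hi -31.2 S -y -30.9 S+y -31.3
(array([ -4.05, -36.46,  -4.01]), array([ 0.09, 30.9 , -0.03]))
  return _methods._mean(a, axis=axis, dtype=dtype,
  ret = ret.dtype.type(ret / rcount)
```

The large one sits flush (wrist depths within 0.3 mm). Next: measure the cradle again and go to the small insert.

```bash
cat > well.py <<'E'
from go import *
im,d,c=snap('wrist'); O+=-1.1*Z
r,gx,gy=rect(im,c); O-=-1.1*Z; g=cv2.cvtColor(r,cv2.COLOR_RGB2GRAY).astype(float)
print('y edges',edges(g[(gx<25)&(gx>-25)].mean(0),gy)); print('S x edges',edges(g[:,np.abs(gy+37)<12].mean(1),gx))
L=(cloud(d,c)-O)@np.c_[X,Y,Z]
rib=L[(L[...,2]>30)&(L[...,2]<40)&(np.abs(L[...,0])<45)&(np.abs(L[...,1]-45)<25)]
print('rib',cv2.minAreaRect(rib[:,:2].astype(np.float32)),np.median(rib,axis=0))
q=L[(np.abs(L[...,2]+31)<4)&(np.abs(L[...,0])<45)&(np.abs(L[...,1]+37)<35)]; print('S floor',np.percentile(q,[1,99],axis=0))
E
python3 well.py; python3 -m creep '{"translation":[[-1.5,-5,4],[-3,-11,4],[-3.5,-17,4],[-4,-23,3],[-4,-28,1],[-4,-33,-1],[-4,-36.5,-3.5],[-4,-36.5,-4]],"delta_rot":[[0,0,0],[0,5,0],[0,10,0],[0,15,0],[0,20,0],[0,25,0],[0,30.9,0],[0,30.9,0]],"hand":[4,5,6,6,6,6,6,6]}' | tail -8;python3 -m creep '{"translation":[[0,0,0],[0,0,0]],"delta_rot":[[0,0,0],[0,0,0]],"hand":[6,6]}'|tail -8;  python3 look.py 504.5 -164.5 52;  python3 -c "
from go import *
np.set_printoptions(precision=2,suppress=True)
print(delta([504.3,-164.2,100],'down',0))"
```

```text
y edges [(126.0, -1.4), (123.7, 1.4), (103.0, -12.8), (95.7, 13.4), (90.7, -0.7), (83.7, -4.2), (80.3, -8.7), (77.7, 11.9), (71.3, -8.0), (60.3, 8.7), (57.3, -1.1), (54.3, -4.3), (52.0, 5.7), (48.3, -0.6), (41.0, -3.5), (38.7, 4.0), (32.3, -8.6), (21.3, 8.1), (15.7, -5.6), (11.3, 4.9), (2.0, 0.6), (-7.3, -9.9), (-44.3, -1.5), (-47.3, 0.6), (-59.0, 9.9), (-63.3, 4.2), (-80.3, -12.2), (-100.0, 10.8)]
S x edges [(95.7, 17.0), (92.3, 3.2), (75.0, -10.3), (72.0, 12.8), (43.0, -11.5), (40.3, -7.3), (35.7, 2.3), (-29.0, 4.2), (-40.7, 8.3), (-48.0, 0.6), (-55.7, -2.8), (-60.7, -1.2), (-68.0, -7.3), (-85.3, 0.8)]
rib ((-2.3984298706054688, 46.44142532348633), (11.967183113098145, 64.27244567871094), 89.77513885498047) [ 0.4 46.6 34.7]
S floor [[-42.4 -60.5 -32.8]
 [ 35.5 -14.6 -27.9]]
clock: 16.9
position: [503.7, -172.2, 153.8]
ee_rot: [1.0, -0.005, -0.006, 0.004]
contact_force: [0.1, -0.4, 0.3]
gripper_width: 60.0
grasp_force: 0.0
clock: 17.15
position: [504.9, -166.6, 159.2]
ee_rot: [1.0, 0.0, -0.001, 0.003]
contact_force: [-0.3, 0.3, -0.2]
gripper_width: 60.0
grasp_force: 0.0
top 4955 z 29.688367271907566 ((506.3060302734375, -163.49749755859375), (50.26875686645508, 80.11820983886719), 89.63694763183594)
rib 1130 z 65.34992316020795 ((506.60247802734375, -163.52993774414062), (11.892712593078613, 45.27897262573242), 89.47942352294922)
table z -0.2073056656858796 [ 504.93 -166.63  159.21]
(array([-0.08,  0.2 , -5.96]), array([ 0.33, -0.05, -0.06]))
```

```bash
python3 -m creep '{"translation":[[0.1,0.3,-4],[0.1,0.3,-8],[0.1,0.3,-11],[0.1,0.3,-12.2],[0.1,0.3,-12.2],[0.1,0.3,-12.2]],"delta_rot":[[0.3,0,-0.4],[0.3,0,-0.4],[0.3,0,-0.4],[0.3,0,-0.4],[0.3,0,-0.4],[0.3,0,-0.4]],"hand":[6,6,5,4,3,3]}' | tail -8;  python3 -c "
from go import *
np.set_printoptions(precision=2,suppress=True)
print(delta([505.8,-163.6,36],'down',-.4))"
```

```text
clock: 17.95
position: [507.1, -163.5, 38.0]
ee_rot: [1.0, -0.003, 0.0, -0.0]
contact_force: [0.1, 0.2, 0.3]
gripper_width: 30.2
grasp_force: 0.0
(array([-0.13, -0.01, -0.2 ]), array([-0.  ,  0.02, -0.03]))
```

```bash
python3 -m creep '{"translation":[[-0.1,0,-0.2],[-0.1,0,-0.2],[-0.1,0,-0.2],[-0.1,0,-0.2],[-0.1,0,1],[-0.1,0,5],[-0.1,0,10],[-0.1,0,12]],"delta_rot":[[0,0,0],[0,0,0],[0,0,0],[0,0,0],[0,0,0],[0,0,0],[0,0,0],[0,0,0]],"hand":[2,0.8,0.8,0.8,0.8,0.8,0.8,0.8]}' | tail -8; python3 -c "
from go import *
np.set_printoptions(precision=2,suppress=True)
print(delta(dk(-1.2,-34.7,100),'deck'))"
```

```text
clock: 18.95
position: [506.0, -163.9, 159.8]
ee_rot: [1.0, -0.004, 0.001, 0.0]
contact_force: [-0.1, -0.5, -2.9]
gripper_width: 11.0
grasp_force: 58.8
(array([ 2.54, 28.32,  5.26]), array([ -0.11, -29.88,   0.41]))
```

```bash
python3 -m creep '{"translation":[[0.3,3,4],[0.6,8,6],[1,13,6],[1.4,18,6],[1.8,23,6],[2.5,28.3,5.5],[2.5,28.3,5.3],[2.5,28.3,5.3]],"delta_rot":[[0,-5,0],[0,-10,0],[0,-15,0],[0,-20,0.2],[0,-25,0.4],[0,-29.9,0.4],[0,-29.9,0.4],[0,-29.9,0.4]],"hand":[0.8,0.8,0.8,0.8,0.8,0.8,0.8,0.8]}' | tail -8;  python3 st.py -1.2 -34.7 60
python3 - <<'E'
from go import *
np.set_printoptions(precision=2,suppress=True)
s=read_state(); im,d,c=snap('wrist'); W=cloud(d,c)
print(s['joints'])
Rt=R.from_quat(s['ee_rot']).as_matrix(); L=(W-s['position'])@Rt
m=(np.abs(L[...,0])<50)&(np.abs(L[...,1])<32)&(L[...,2]>-2)&(L[...,2]<14)&~((np.abs(L[...,1])<9)&(np.abs(L[...,0])<34))
P=L[m]; A=np.c_[P[:,:2],np.ones(len(P))]; w=np.ones(len(P),bool)
for i in range(4):
    k=np.linalg.lstsq(A[w],P[w,2],rcond=None)[0]; w=np.abs(A@k-P[:,2])<1.5
print('tilt',np.degrees(k[:2]),'z',k[2],w.sum(),cv2.minAreaRect(P[w][:,:2].astype(np.float32)))
E
```

```text
clock: 19.95
position: [528.1, 118.9, 207.7]
ee_rot: [0.967, 0.001, 0.255, 0.0]
contact_force: [0.4, -1.9, -2.7]
gripper_width: 11.1
grasp_force: 59.2
deck TCP -6.364826904194601 -35.11363497948916 97.56887810291636 force deck [-1.0, -1.9, -2.5] rot err [ 0.06 -0.43 -0.14] torque [-0.17  1.34 -0.08]
shift cm [ 2.33  0.04 -3.  ]
[ 0.54  0.05 -0.87  0.93 -0.32  0.19]
tilt [0.46 0.04] z 5.004817062343343 6373 ((15.298989295959473, -0.07456779479980469), (51.09442138671875, 49.818016052246094), 0.046970926225185394)
```

```bash
python3 -m creep '{"translation":[[1,0,-1.3],[1.8,0,-2.6],[2.6,0,-3.9],[3.2,0.04,-4.6],[3.2,0.04,-4.6],[3.2,0.04,-4.6]],"delta_rot":[[0,-0.4,-0.1],[0,-0.4,-0.1],[0,-0.4,-0.1],[0,-0.4,-0.1],[0,-0.4,-0.1],[0,-0.4,-0.1]],"hand":[0.8,0.8,0.8,0.8,0.8,0.8]}' | tail -8;  python3 st.py -1.8 -34.7 28
```

```text
clock: 20.75
position: [562.2, 122.0, 169.7]
ee_rot: [0.966, -0.002, 0.257, 0.002]
contact_force: [0.0, -0.5, -2.5]
gripper_width: 11.0
grasp_force: 59.3
deck TCP 4.1490981552342845 -32.01921345311227 47.58344257453016 force deck [-1.2, -0.5, -2.2] rot err [ 0.15 -0.23  0.23] torque [-0.01  1.31  0.02]
shift cm [ 0.46 -0.27 -1.99]
```

```bash
python3 -m creep '{"translation":[[-0.1,-0.27,-0.5],[-0.14,-0.27,-0.94],[-0.14,-0.27,-0.94],[-0.14,-0.27,-0.94]],"delta_rot":[[0.1,-0.2,0.2],[0.1,-0.2,0.2],[0.1,-0.2,0.2],[0.1,-0.2,0.2]],"hand":[0.8,0.8,0.8,0.8]}' | tail -8;  python3 st.py -1.8 -34.7 28
```

```text
clock: 21.25
position: [560.8, 121.1, 165.7]
ee_rot: [0.967, -0.001, 0.254, 0.004]
contact_force: [0.3, -0.7, -2.0]
gripper_width: 11.2
grasp_force: 59.3
deck TCP 0.9105175262901 -32.871564621927504 44.83662416889663 force deck [-0.7, -0.7, -1.9] rot err [ 0.42 -0.55  0.24] torque [0.1  1.32 0.02]
shift cm [ 0.61 -0.18 -1.59]
```

```bash
python3 -m creep '{"translation":[[0,0,0],[0,0,0]],"delta_rot":[[0,0,0],[0,0,0]],"hand":[0.8,0.8]}' >/dev/null;  python3 st.py -1.8 -34.7 40; python3 -c "
from h import *
np.set_printoptions(precision=4,suppress=True)
s=read_state();print(s['joints'],s['joint_vel'])"
```

```text
deck TCP 0.9739519254824813 -32.895301901274735 44.834012100223546 force deck [-2.3, -0.7, -1.6] rot err [ 0.41 -0.54  0.24] torque [-0.01  1.25 -0.  ]
shift cm [ 0.   -0.18 -0.56]
[ 0.3132  0.1598 -0.91    1.5075 -0.1605 -0.2112] [-0.0002  0.0003 -0.002   0.0009 -0.0013  0.    ]
```

Joint 5 is at its limit (−0.16): in this attitude the tool lies along the forearm. I'll put the small insert back and regrasp it with the tool pitched about 20° around the closing axis, so the tool stands steeper at the deck.

```bash
python3 -m creep '{"translation":[[-2,0,3.5],[-4,0,6],[-5,-6,6],[-5.5,-12,5],[-5.5,-18,3],[-5.5,-24,0],[-5.5,-28.3,-3],[-5.5,-28.3,-6]],"delta_rot":[[0,0,0],[0,5,0],[0,10,0],[0,15,0],[0,20,0],[0,25,0],[0,29.5,0],[0,29.5,0]],"hand":[0.8,0.8,0.8,0.8,0.8,0.8,0.8,0.8]}' | tail -8;python3 -m creep '{"translation":[[0,0,0],[0,0,0]],"delta_rot":[[0,0,0],[0,0,0]],"hand":[0.8,0.8]}'|head -3;  python3 -c "
from go import *
np.set_printoptions(precision=2,suppress=True)
print(delta([506,-163.6,36.5],'down',0))"
```

```text
clock: 22.5
position: [510.9, -153.0, 118.4]
ee_rot: [1.0, -0.001, 0.002, 0.004]
contact_force: [0.6, -0.6, -2.9]
gripper_width: 11.0
grasp_force: 59.5
clock: 22.75
position: [507.8, -151.0, 118.2]
ee_rot: [1.0, -0.0, -0.0, 0.004]
(array([-0.18, -1.26, -8.17]), array([ 0.49, -0.01,  0.02]))
```

```bash
python3 -m creep '{"translation":[[-0.2,-1.2,-3],[-0.2,-1.2,-6],[-0.2,-1.2,-7.7],[-0.2,-1.2,-7.9],[-0.2,-1.2,-8.1],[-0.2,-1.2,-8.1]],"delta_rot":[[0.5,0,0],[0.5,0,0],[0.5,0,0],[0.5,0,0],[0.5,0,0],[0.5,0,0]],"hand":[0.8,0.8,0.8,0.8,0.8,0.8]}' | tail -8
```

```text
clock: 23.5
position: [506.2, -162.5, 38.1]
ee_rot: [1.0, 0.0, 0.001, -0.0]
contact_force: [0.2, -0.4, -1.6]
gripper_width: 11.3
grasp_force: 59.6
```

```bash
python3 -m creep '{"translation":[[0,0,-0.12],[0,0,-0.2],[0,0,-0.2],[0,0,-0.2],[0,0,-0.2],[0,0,3],[-0.3,0,6],[-0.6,0,6]],"delta_rot":[[0,0,0],[0,0,0],[0,0,0],[0,0,0],[0,0,0],[0,0,0],[0,10,0],[0,20,0]],"hand":[0.8,0.8,2,4,4,4,4,4]}' | tail -8;python3 -m creep '{"translation":[[0,0,0],[0,0,0]],"delta_rot":[[0,0,0],[0,0,0]],"hand":[4,4]}'|head -3; python3 look.py 506.8 -162.5 52
```

```text
clock: 24.5
position: [501.0, -163.2, 100.8]
ee_rot: [0.985, 0.0, -0.173, 0.0]
contact_force: [-0.0, 1.2, -0.7]
gripper_width: 40.3
grasp_force: 0.0
clock: 24.75
position: [498.6, -162.8, 96.4]
ee_rot: [0.985, -0.0, -0.174, -0.0]
top 8862 z 29.672162544827515 ((507.0246276855469, -162.57760620117188), (50.221900939941406, 79.70452880859375), 89.97733306884766)
rib 2047 z 65.17881580623148 ((506.9237976074219, -162.58522033691406), (46.476139068603516, 12.057509422302246), 0.006740283686667681)
table z -0.14316870319132136 [ 498.59 -162.79   96.38]
```

```bash
python3 -m creep '{"translation":[[0.2,0,-2.5],[0.2,0,-4.5],[0.2,0,-5.9],[0.2,0,-5.9],[0.2,0,-5.9],[0.2,0,-5.9],[0.2,0,-5.9],[0.2,0,-5.9]],"delta_rot":[[0,0,0],[0,0,0],[0,0,0],[0,0,0],[0,0,0],[0,0,0],[0,0,0],[0,0,0]],"hand":[4,4,4,4,3,0.8,0.8,0.8]}' | tail -8
```

```text
clock: 25.8
position: [502.1, -162.9, 38.9]
ee_rot: [0.985, 0.0, -0.173, 0.0]
contact_force: [1.7, 0.7, 4.5]
gripper_width: 10.6
grasp_force: 60.2
```

```bash
sed -i 's/def delta/PITCH=20\ndef delta/; s/else: z=-Z; x=X/else:\n        q=R.from_rotvec(np.radians(PITCH)*Y).as_matrix(); z=q@-Z; x=q@X/' go.py; python3 -m creep '{"translation":[[0,0,3],[0,0,7],[0,5,11],[0,11,14],[0.5,17,14],[1,23,14],[1.5,28,14],[1.5,28,14]],"delta_rot":[[0,0,0],[0,0,0],[0,-5,0],[0,-10,0],[0,-15,0],[0,-20,0],[0,-25,0],[0,-30,0]],"hand":[0.8,0.8,0.8,0.8,0.8,0.8,0.8,0.8]}' | tail -8;python3 -m creep '{"translation":[[0,0,0],[0,0,0]],"delta_rot":[[0,0,0],[0,0,0]],"hand":[0.8,0.8]}'|head -1;  python3 st.py -6.1 -34.7 70
python3 - <<'E'
from go import *
np.set_printoptions(precision=2,suppress=True)
s=read_state(); im,d,c=snap('wrist'); W=cloud(d,c); save('h5.png',im)
print(s['joints'])
Rt=R.from_quat(s['ee_rot']).as_matrix()@R.from_rotvec([0,np.radians(20),0]).as_matrix()
best=None
for sg in (20,-20):
    Rt=R.from_quat(s['ee_rot']).as_matrix()@R.from_rotvec([0,np.radians(sg),0]).as_matrix()
    if abs(np.dot(Rt[:,2],-Z))>.99: break
print(sg,Rt.T@-Z)
L=(W-s['position'])@Rt
m=(np.abs(L[...,0]-5)<52)&(np.abs(L[...,1])<32)&(L[...,2]>2)&(L[...,2]<15)&~((np.abs(L[...,1])<9))
P=L[m]; A=np.c_[P[:,:2],np.ones(len(P))]; w=np.ones(len(P),bool)
for i in range(5):
    k=np.linalg.lstsq(A[w],P[w,2],rcond=None)[0]; w=np.abs(A@k-P[:,2])<1.5
print('tilt',np.degrees(k[:2]),'z',k[2],w.sum(),cv2.minAreaRect(P[w][:,:2].astype(np.float32)),np.percentile(P[w],[.5,99.5],axis=0))
E
```

```text
clock: 26.8
position: [516.1, 120.3, 177.5]
ee_rot: [0.996, 0.002, 0.088, -0.001]
contact_force: [-0.0, -1.0, -2.1]
gripper_width: 11.3
grasp_force: 59.6
clock: 27.05
deck TCP -31.475956623976966 -37.2155329447468 77.56027491440652 force deck [-0.8, -0.1, -2.1] rot err [-0.01 -0.13  0.05] torque [ 0.03  0.45 -0.02]
shift cm [2.58 0.25 0.61]
[ 0.58  0.19 -0.47  0.14 -0.76  0.9 ]
20 [ 0. -0.  1.]
tilt [ 0.26 -0.08] z 8.764127755989637 6352 ((15.829232215881348, -0.2454986572265625), (58.437007904052734, 49.581363677978516), 0.09159428626298904) [[ -8.83 -24.69   7.47]
 [ 44.4   24.28  10.33]]
```

View pics/h5.png

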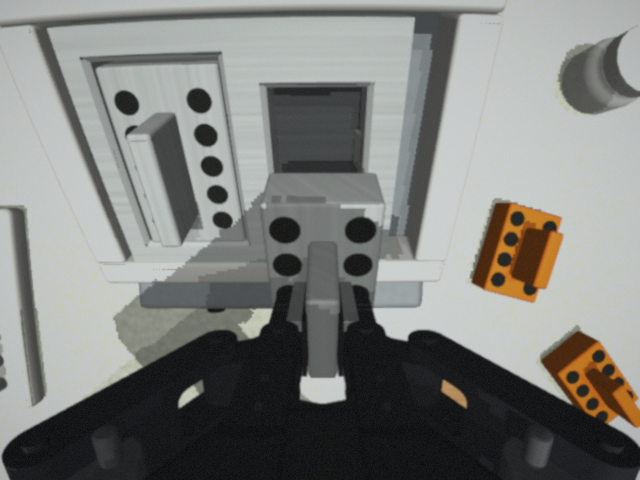

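The large insert sits in its well at (170,160). The small one is held square, its well ahead at (318,125). Now moving over the mouth.

```bash
python3 -m creep '{"translation":[[1.3,0.2,0.5],[2.6,0.25,0.6],[3.2,0.25,-0.4],[3.73,0.25,-1.4],[3.73,0.25,-1.4],[3.73,0.25,-1.4]],"delta_rot":[[0,0,0],[0,0,0],[0,0,0],[0,0,0],[0,0,0],[0,0,0]],"hand":[0.8,0.8,0.8,0.8,0.8,0.8]}' | head -3;  python3 st.py -6.2 -34.7 34
```

```text
clock: 27.85
position: [553.3, 119.6, 163.7]
ee_rot: [0.996, 0.0, 0.086, 0.0]
deck TCP -6.518413580554402 -34.448626259671784 46.853120801429725 force deck [-1.1, -0.3, -1.4] rot err [ 0.   -0.08 -0.01] torque [0.01 0.4  0.  ]
shift cm [ 0.67 -0.03 -1.1 ]
```

```bash
python3 -m creep '{"translation":[[0.17,-0.02,-0.27],[0.33,-0.02,-0.55],[0.5,-0.02,-0.82],[0.67,-0.02,-1.1],[0.67,-0.02,-1.1]],"delta_rot":[[0,0,0],[0,0,0],[0,0,0],[0,0,0],[0,0,0]],"hand":[0.8,0.8,0.8,0.8,0.8]}' | head -3;  python3 st.py -6.2 -34.7 20
```

```text
clock: 28.48
position: [560.2, 119.3, 152.6]
ee_rot: [0.996, -0.0, 0.086, 0.0]
deck TCP -6.1221634592829 -34.682586729899796 33.78905112581125 force deck [-1.4, 0.0, -1.0] rot err [-0.   -0.08  0.01] torque [0.01 0.49 0.02]
shift cm [ 0.68 -0.   -1.2 ]
```

```bash
python3 -m creep '{"translation":[[0.17,0,-0.3],[0.34,0,-0.6],[0.51,0,-0.9],[0.68,0,-1.2],[0.68,0,-1.2]],"delta_rot":[[0,0,0],[0,0,0],[0,0,0],[0,0,0],[0,0,0]],"hand":[0.8,0.8,0.8,0.8,0.8]}' | head -4;  python3 st.py -6.2 -34.7 8.5
```

```text
clock: 29.1
position: [567.5, 120.0, 140.9]
ee_rot: [0.996, 0.0, 0.087, -0.001]
contact_force: [-0.4, 2.1, -3.0]
deck TCP -5.64162537474643 -34.03766129547243 20.013453359949434 force deck [-1.8, 2.1, -2.4] rot err [-0.06  0.   -0.02] torque [0.72 0.4  0.16]
shift cm [ 0.53 -0.07 -1.03]
```

```bash
python3 -m creep '{"translation":[[0.14,0,-0.25],[0.28,0,-0.5],[0.42,0,-0.75],[0.56,0,-1],[0.56,0,-1]],"delta_rot":[[0,0,0],[0,0,0],[0,0,0],[0,0,0],[0,0,0]],"hand":[0.8,0.8,0.8,0.8,0.8]}' | head -4;  python3 st.py -6.2 -34.7 6
```

```text
clock: 29.72
position: [572.9, 119.5, 130.6]
ee_rot: [0.996, 0.0, 0.087, -0.0]
contact_force: [0.4, 3.3, -2.0]
deck TCP -6.152237848097595 -34.47196453876228 8.361904067307275 force deck [-0.7, 3.3, -1.9] rot err [-0.03 -0.04 -0.01] torque [0.93 0.25 0.27]
shift cm [ 0.11 -0.02 -0.21]
```

```bash
python3 -m creep '{"translation":[[0.08,0,-0.14],[0.16,0,-0.28],[0.2,0,-0.36],[0.2,0,-0.36]],"delta_rot":[[0,0,0],[0,0,0],[0,0,0],[0,0,0]],"hand":[0.8,0.8,0.8,0.8]}' | head -4;  python3 st.py -6.2 -34.7 6;python3 flush.py 2>/dev/null | cut -c1-400
```

```text
clock: 30.22
position: [573.2, 118.8, 129.8]
ee_rot: [0.996, -0.0, 0.086, 0.0]
contact_force: [-13.7, 2.1, 16.4]
deck TCP -6.2425206139949365 -35.19119207176624 7.509539558950159 force deck [-3.6, 2.1, 21.0] rot err [ 0.05 -0.11  0.01] torque [0.93 3.03 0.2 ]
shift cm [ 0.08  0.05 -0.13]
top cr lo nan L lo nan wall nan L hi 0.0 cr hi 0.9 L -y nan L +y 0.4 S lo 1.0 S hi nan S -y 0.7 S+y nan
side cr lo 0.8 L lo 0.7 wall 1.1 L hi -0.0 cr hi 1.0 L -y 1.0 L +y -0.1 S lo 0.5 S hi 0.8 S -y 0.0 S+y 1.3
wrist cr lo nan L lo -1.3 wall -1.4 L hi -1.3 cr hi -1.2 L -y -0.9 L +y -0.9 S lo nan S hi -1.3 S -y -1.2 S+y -0.7
```

Small insert home too (21 N at the hard stop). One more slight push, then back off and release.

```bash
python3 -m creep '{"translation":[[0.06,0,-0.1],[0.06,0,-0.1],[-0.1,0,0.2],[-0.1,0,0.2],[-0.1,0,0.2],[-0.1,0,0.2],[-0.6,0,3],[-1.2,0,6]],"delta_rot":[[0,0,0],[0,0,0],[0,0,0],[0,0,0],[0,0,0],[0,0,0],[0,0,0],[0,0,0]],"hand":[0.8,0.8,0.8,2,4,4,4,4]}' | tail -8; python3 -m creep '{"translation":[[-2,-4,3],[-4,-8,6],[-7,-12,8],[-10,-16,8],[-10,-16,8]],"delta_rot":[[0,0,0],[0,0,0],[0,0,0],[0,0,0],[0,0,0]],"hand":[4,4,4,4,4]}' | tail -8;python3 flush.py 2>/dev/null
python3 - <<'E'
from h import *
a,_,_=snap('top'); b,_,_=snap('side')
save('fin.png',np.clip(1.3*np.hstack([cv2.resize(a,(400,300)),cv2.resize(b,(400,300))]).astype(float),0,255).astype(np.uint8))
E
```

```text
clock: 31.38
position: [562.4, 119.2, 187.2]
ee_rot: [0.996, -0.0, 0.086, 0.0]
contact_force: [-0.2, 0.6, -0.5]
gripper_width: 39.9
grasp_force: 0.0
clock: 32.0
position: [460.8, -42.5, 267.9]
ee_rot: [0.996, -0.002, 0.087, -0.0]
contact_force: [0.1, -0.0, -0.1]
gripper_width: 39.8
grasp_force: 0.0
top cr lo 0.1 L lo 0.9 wall -0.1 L hi -0.3 cr hi -0.0 L -y 1.0 L +y 0.6 S lo 1.1 S hi 0.3 S -y 0.7 S+y 0.6
side cr lo -2.8 L lo -0.1 wall 0.4 L hi 1.0 cr hi 0.7 L -y 0.8 L +y 0.8 S lo 0.1 S hi 0.8 S -y 0.1 S+y 1.8
wrist cr lo -1.5 L lo -1.3 wall -1.5 L hi -1.4 cr hi -1.4 L -y -0.9 L +y -1.0 S lo -1.1 S hi -1.1 S -y -1.3 S+y -0.6
```

View pics/fin.png

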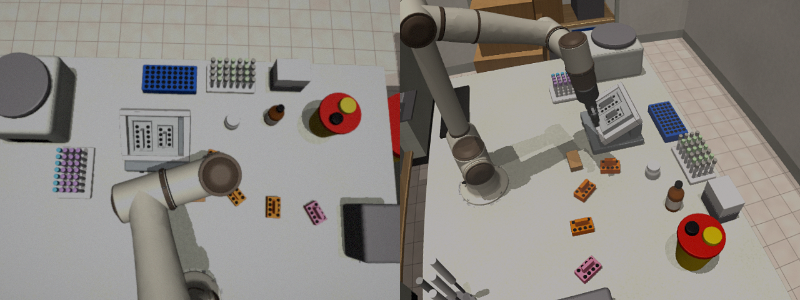

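Both inserts are flush in their wells at about (142,135) and (165,135) in the top half, the bystanders haven't moved, and the hand is empty.

```bash
python3 -c "
from bench import *
print(job_done())"
```

```text
the job is handed in; nothing more can be done
None
```

Both inserts are pressed home and flush in their wells, large first and then small. The gripper is open and clear, nothing else was moved, and the job was handed in at about 32 s.

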